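# Lock a die-cast box in the cam clamp

### The arm

A 6-joint arm with a two-finger parallel gripper is mounted at the origin on the work surface. World frame = base frame: x ahead of the robot, y to its left, z up, the work surface at z = 0. Lengths are in m, angles in rad, forces in N, time in s.
With the tool pointing down it reaches from about 0.425 to 0.95 m from the base axis. Payload 3.5 kg.
Tool frame: the origin (TCP) lies on the centre line of the jaws, within the pads' length; the fingertips stand 14 mm ahead of it and the grasp point (between the pads) lies 5 mm behind it (tips_ahead is the distance from the TCP to the fingertips, in m); y points along the fingers, z is the direction in which the jaws open and shut, and the axes are right-handed (so a half turn about y gives the same grasp; the last joint's range is limited). The gripper opens to 85 mm and grips with 20 to 120 N. Pads are 22 mm wide; open, the fingers measure 114 mm over their backs; the gripper's body (76 mm by 85 mm) begins 54 mm behind the grasp point. The pads swing forward as they close: fully open they stand 13 mm farther back than shut.
Start: joints at [-1.394, 0.286, 1.577, -0, 1.279, -0.15], TCP at [0.217, -0.639, 0.245] pointing down, gripper open.
Joint ranges: [-2.77, 2.77], [-0.9, 2.22], [0.21, 2.48], [-1.53, 4.67], [0.24, 2.81], [-2.84, 2.84]. Speed limits (rad/s): [2.79, 2.79, 3.14, 3.14, 3.14, 3.14].

### API

Orientations are given as a unit quaternion [x, y, z, w].
In Python, from plant import get_state, read_camera, sign_off, tips_ahead gives the robot as it stands.
- The arm moves only by the tool send_rows, never from a script. Its argument "plan" is a list of rows, each a list of 2 entries, a list of its own where there are three numbers: the shift along the tool's x, y, z in units of 12 cm (1.0 is 12 cm), then the turn, a rotation vector about the tool's x, y, z in units of 360 degrees (1.0 is 360 degrees). In form: [[[tx, ty, tz], [rx, ry, rz]], ...]. A call has 1 to 12 rows; each row shifts and turns the commanded pose from where the row before left it, along the tool's axes as they then stand; what a row does not reach is not made up. A row lasts 1/10 s, in which the tool goes at most 50 mm and 8.59 degrees, less where a joint would pass 70% of its speed; a pose out of reach is approached as far as the arm can. A call with a number of a shift or a turn outside -1 to 1 is refused whole. A call with a gripper value outside its range is refused whole. "gripper" is the closure, from 0 (fully open) to 1 (shut), set as the call begins (left out, the last holds). The fingers move at their own pace and stop on an object; "grip_force" is the grip in N (left out, the last holds). Time passes only in rows, so rows that do not move let the fingers close. It gives the time, the measured TCP pose, the force and the opening at its end, in the units of the state.
- get_state(): the state, without advancing time (a new reading comes with each control period).
- read_camera(name): name is "side" or "top"; returns a dict with "img" (480x640x3 uint8, blue, green, red), "fx", "fy", "cx", "cy" (pixels), "D" ([k1, k2, p1, p2, k3] as OpenCV has them; the pictures are not rectified), "world_from_camera" (4x4, takes a point from camera to world coordinates). Camera axes: x right, y down, z forward; pixel columns grow to the right and rows downward; lengths in m; the calibration is good to about 2 mm. A picture is of the moment at which its call begins. There is no depth.
- sign_off(): hands the job in, once; it reports no verdict.
The state is a dict: "time": time; "qpos": joint angles; "dq": joint speeds; "joint_efforts": joint torques, N m; "eef_pos": TCP position; "tcp_rot": TCP orientation; "contact_force": force on the tool from outside, world axes, zero at the start; "wrist_torque": the same for the moment, N m; "opening": opening from 0.0 (shut) to 1.0 (fully open).
Only numpy, scipy, OpenCV 4.12 (cv2) and the standard library are available. Lean on these libraries where they do the work, as an engineer would, in place of code of your own. Each camera call takes 0.05 s, during which the arm holds its last target. There are 200 camera calls.

### The job

Set the silver die-cast box upright into the nest of the blue-jawed bench clamp and let go of it. Then, with the box standing there, push the clamp's red lever (push it, do not grip it) clockwise through its quarter turn until it halts at its end stop: lean on it there for a moment with about 15 N, never with more than 25 N, and come away so that the box stays clamped. Leave the other things on the bench where they are.

Things in the scene. Friction and masses are not known exactly. Their poses are not given: they have to be found in the camera images.
- box_center (a point): Centre (half-way up, 28 mm over the bench at the start) of the loose silver die-cast aluminium box, 60 mm long (its x) x 36 mm wide (its y) x 56 mm high (z), 0.17 to 0.33 kg; dark lid seam, dark screws and a brass disc on top. It stands upright; grip it across the 36 mm. It fits the nest either way round.
- nest (a point): Centre of the clamp's nest floor, 8 mm over the bench, midway between the open jaws; clamp screwed down. z up, x along the jaws (the box's length lies along it), y across. Fixed blue jaw's face at y = +23 mm, moving jaw's at -23 to -20 mm (lever open); jaws stand 22 mm above the floor (fingers must stay above them), end guides at x = +-35 mm 10 mm above it. Closing shoves the box to y = +5 mm.
- lever: Level bar on a vertical pivot, 85 mm from the nest centre to nest -y; origin on the pivot, 60 mm over the bench, bar along its own -y. Open, it points roughly to nest +x; it turns clockwise (from above; push on its nest side) 77 to 100 degrees to a stop hidden in its hub, to be felt, not seen (nest -y give or take 12 degrees): 3 to 7 N at the handle on the way, then it halts. Stays where left.
- handle (a point): Middle of the red handle, 105 mm from the pivot, 60 mm over the bench: the place to push. Handle 14 mm wide, 24 mm high (48 to 72 mm over the bench), 75 to 135 mm out from the pivot, slightly springy: at the stop the push rises about 8 N per mm of handle movement. Free space below, but for the base plate (8 mm high, to 55 mm from the nest centre along nest +-x, 33 mm past the pivot to nest -y).
- transformer: Bystander: small transformer, dark core and yellow winding, 50 x 42 x 42 mm, origin under its centre. Not to be moved.
- wire_spool: Bystander: green spool, 52 mm diameter, 40 mm high, origin under its centre. Not to be moved.
- multimeter: Bystander: yellow hand multimeter lying flat, 135 x 72 x 34 mm (40 mm at the dial), origin under its centre. Not to be moved.
- screw_jar: Bystander: glass jar with a steel cap, 60 mm diameter, 75 mm high, origin under its centre. Not to be moved.
- screwdriver: Bystander: orange screwdriver lying on the bench. Not to be moved.
- bench_brush: Bystander: blue brush lying on the bench. Not to be moved.
There are look-alikes about, which are no part of the job. Of the things shaped like the part that bears box_center, the aluminium one is meant.

How it is judged:
On the way, in this order (a step that is already met when the one before it is completed fails the run):
1. the box stands upright in the nest and is let go, the lever still open (x of box_center in the frame of nest between -0.009 and 0.009 m and y of box_center in the frame of nest between -0.009 and 0.009 m and z of box_center in the frame of nest between 0.024 and 0.032 m and angle between box_center's own z axis and vertical below 0.1 rad and angle between the x axis of box_center and the x axis of nest, either way round below 0.2 rad and contact force between the fingers and diecast_box below 0.2 N and y of handle in the frame of nest above -0.14 m and contact force between each of the arm, the fingers and lever below 1 N), for 0.2 s.
2. the lever is leaned on with more than 10 N at its stop, the box in the nest (x of box_center in the frame of nest between -0.009 and 0.009 m and y of box_center in the frame of nest between -0.009 and 0.009 m and z of box_center in the frame of nest between 0.024 and 0.032 m and angle between box_center's own z axis and vertical below 0.1 rad and angle between the x axis of box_center and the x axis of nest, either way round below 0.2 rad and y of handle in the frame of nest below -0.175 m and contact force between clamp_c1 and diecast_box above 11.5 N and contact force between the fingers and lever above 10 N), for 0.2 s.
At the end, for the whole second after the job is handed in: Box upright in the nest (centre within 9 mm along and across the jaws, 4 mm in height, 0.1 rad tilt, 0.2 rad yaw), at rest, pressed on the fixed jaw with over 11.5 N (about 13 N at the stop); lever shut, after a push of over 10 N for 0.2 s there; fingers touch neither (x of box_center in the frame of nest between -0.009 and 0.009 m and y of box_center in the frame of nest between -0.009 and 0.009 m and z of box_center in the frame of nest between 0.024 and 0.032 m and angle between box_center's own z axis and vertical below 0.1 rad and angle between the x axis of box_center and the x axis of nest, either way round below 0.2 rad and y of handle in the frame of nest below -0.175 m and contact force between clamp_c1 and diecast_box above 11.5 N and contact force between the fingers and diecast_box below 0.2 N and contact force between the fingers and lever below 0.2 N and linear speed of diecast_box below 0.01 m/s).
It fails at once if the lever is pushed or gripped with more than 25 N (contact force between any of the fingers, the arm and lever above 25 N).
It fails at once if another thing on the bench is moved by more than 20 mm (distance of any of transformer, wire_spool, multimeter, screw_jar, screwdriver, bench_brush from where it was at the start of the episode above 0.02 m).
It also fails if it takes over 72 s, if anything falls off the work surface, if the arm or the gripper's body presses on something with over 40 N, if the wrist force passes 120 N, or if a joint passes its speed limit or range.

## Working session

There is one attempt and no reset: what is moved stays moved. The work goes in short steps, Python scripts to look and compute and a tool call to move; the robot and the scene stay as the last step left them, time stands still between calls to the robot, and variables do not carry over. Pictures are saved under pics/ and viewed, about 8 in all and at most 12, crops included, and the job is handed in when it is done.

Besides the shell and the picture viewer there is one more tool, called after "Request:" as name([rows], argument=value, ...), one row to a line, values as JSON. send_rows: Moves the arm, as the interface text tells. Its arguments: {"type":"object","properties":{"plan":{"type":"array"},"gripper":{"type":"number"},"grip_force":{"type":"number"}},"required":["plan"]}

```bash
ls; mkdir -p pics
python3 - <<'E'
from plant import *
import cv2,numpy as np
for n in("top","side"):
    c=read_camera(n); cv2.imwrite(f"pics/{n}0.png",c["img"]); print(n,c["fx"],c["fy"],c["cx"],c["cy"],c["D"],np.round(c["world_from_camera"],4).tolist())
print(get_state(), tips_ahead if not callable(tips_ahead) else tips_ahead())
E
```

```text
pics
top 507.67460477978415 507.67460477978415 321.3826666893078 240.4821006507524 [-0.08448118  0.          0.          0.          0.        ] [[-0.002, -0.9943, 0.107, 0.4443], [-1.0, 0.0016, -0.003, 0.0014], [0.0028, -0.107, -0.9943, 1.1308], [0.0, 0.0, 0.0, 1.0]]
side 572.3910799982673 572.3910799982673 317.6366771154276 236.7966322915894 [-0.12380987  0.          0.          0.          0.        ] [[-0.7283, -0.3681, 0.578, -0.1759], [-0.6853, 0.3862, -0.6174, 0.7754], [0.004, -0.8458, -0.5335, 0.741], [0.0, 0.0, 0.0, 1.0]]
{'time': 0.1, 'qpos': array([-1.39401946e+00,  2.87090880e-01,  1.57804948e+00, -1.99435029e-05,
        1.27859302e+00, -1.49984328e-01]), 'dq': array([ 0.00023635, -0.00246905, -0.00273234,  0.00051092,  0.00282565,
        0.00052592]), 'joint_efforts': array([ 1.21119014e-03, -4.07291865e+01, -2.93697596e+01, -1.19736633e-04,
        3.41258099e-03, -1.18185994e-05]), 'eef_pos': array([ 0.21659193, -0.63870412,  0.24406604]), 'tcp_rot': array([-0.11503308,  0.69844625, -0.69693284,  0.11499931]), 'contact_force': array([ 0.18709782, -1.17325748, -0.94085813]), 'wrist_torque': array([ 0.04939627, -0.02279309,  0.00146888]), 'opening': 1.0006090002510313} 0.014
```

View pics/top0.png

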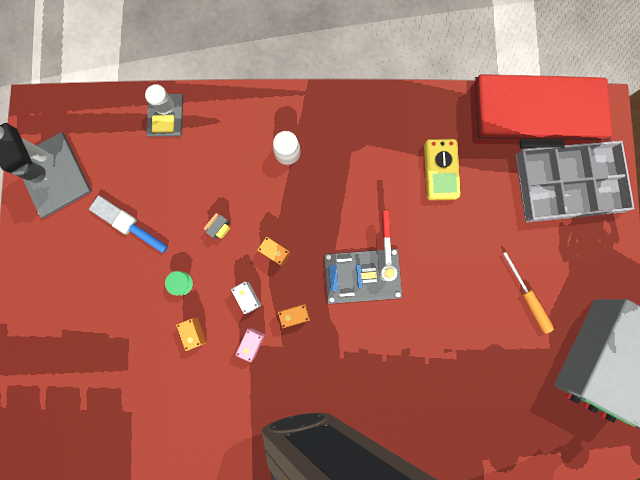

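View pics/side0.png

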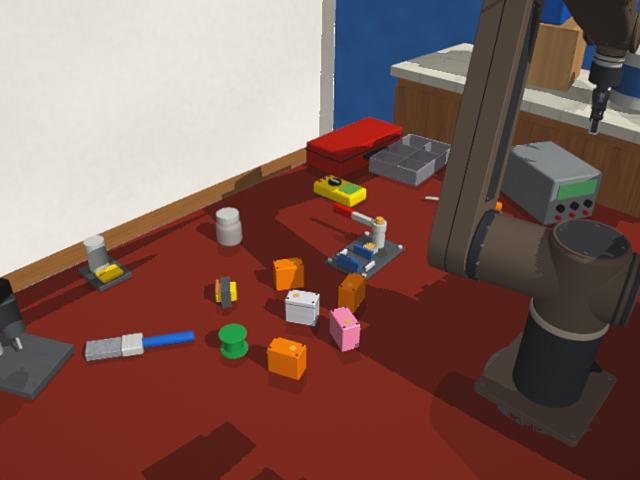

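Top view: the silver box is at about (245,298), the clamp at (362,276) with its lever pivot at (390,273), and the red handle at (386,222). The side view agrees. Next I'll zoom in and measure.

```bash
cat > h.py <<'E'
from plant import *
import cv2,numpy as np
def ray(c,p):
    K=np.array([[c["fx"],0,c["cx"]],[0,c["fy"],c["cy"]],[0,0,1]])
    u=cv2.undistortPoints(np.float64(p).reshape(-1,1,2),K,np.array(c["D"])).reshape(-1,2)
    T=np.array(c["world_from_camera"]);d=np.c_[u,np.ones(len(u))]@T[:3,:3].T
    return T[:3,3],d
def onz(c,p,z):
    o,d=ray(c,p); return o+d*((z-o[2])/d[:,2])[:,None]
def proj(c,P):
    K=np.array([[c["fx"],0,c["cx"]],[0,c["fy"],c["cy"]],[0,0,1]])
    T=np.linalg.inv(c["world_from_camera"])
    return cv2.projectPoints(np.float64(P).reshape(-1,1,3),cv2.Rodrigues(T[:3,:3])[0],T[:3,3],K,np.array(c["D"]))[0].reshape(-1,2)
E
python3 - <<'E'
from h import *
c=read_camera("top");s=read_camera("side")
a=cv2.resize(c["img"][175:310,315:415],None,fx=4,fy=4,interpolation=cv2.INTER_CUBIC)
b=cv2.resize(c["img"][275:320,225:270],None,fx=8,fy=8,interpolation=cv2.INTER_CUBIC)
im=np.zeros((540,780,3),np.uint8);im[:540,:400]=a;im[:360,410:770]=b
cv2.imwrite("pics/z1.png",im)
a=cv2.resize(s["img"][195:285,320:410],None,fx=6,fy=6,interpolation=cv2.INTER_CUBIC)
b=cv2.resize(s["img"][280:330,275:325],None,fx=5,fy=5,interpolation=cv2.INTER_CUBIC)
im=np.zeros((540,800,3),np.uint8);im[:,:540]=a;im[:250,545:795]=b
cv2.imwrite("pics/z2.png",im)
h=cv2.cvtColor(c["img"],cv2.COLOR_BGR2HSV)
m=((h[...,1]<60)&(h[...,2]>120)).astype(np.uint8); m[:275]=0;m[325:]=0;m[:,:225]=0;m[:,270:]=0
k=max(cv2.findContours(m,0,2)[0],key=cv2.contourArea);print(cv2.contourArea(k),cv2.minAreaRect(k))
print(cv2.approxPolyDP(k,3,True).reshape(-1,2).tolist())
E
```

```text
535.0 ((245.73873901367188, 297.07269287109375), (29.647062301635742, 19.823528289794922), 61.927513122558594)
[[245, 281], [231, 289], [243, 313], [260, 305]]
```

View pics/z1.png

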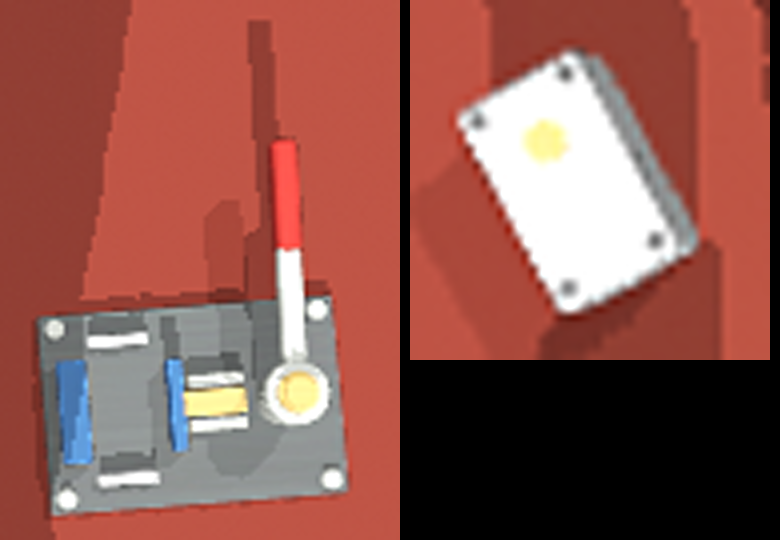

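View pics/z2.png

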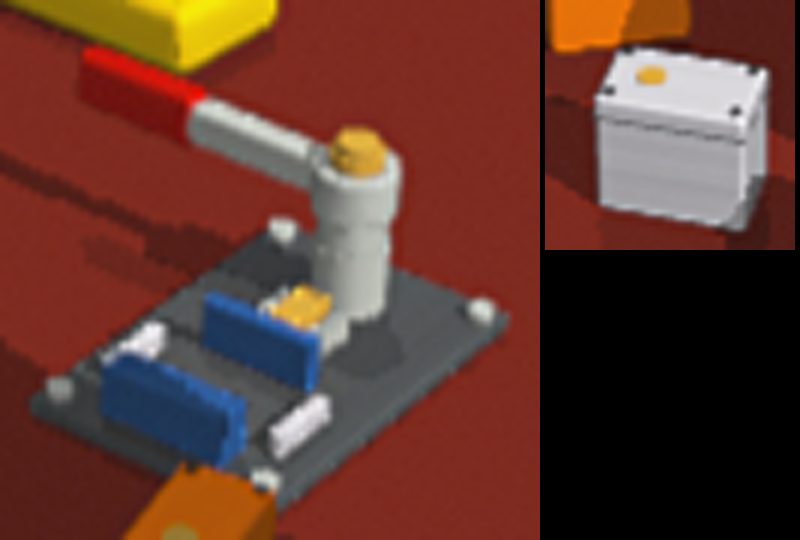

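Top crop: screws of the silver box at crop (478,122), (567,74), (655,240) and (568,288). The clamp plate corners are clear, the guides are at (118,340) and (129,479), and the hub is at (298,393). The side view confirms the fixed jaw is on the +y side and the lever is open.

Run:
```python
from h import *
np.set_printoptions(precision=4,suppress=True)
c=read_camera("top");s=read_camera("side")
A=lambda p:(np.float64(p)+.5)/4-.5+[315,175]
B=lambda p:(np.float64(p)-[410,0]+.5)/8-.5+[225,275]
S=lambda p:(np.float64(p)+.5)/6-.5+[320,195]
S2=lambda p:(np.float64(p)-[545,0]+.5)/5-.5+[275,280]
ang=lambda v:np.degrees(np.arctan2(v[1],v[0]))
q=onz(c,B([(478,122),(567,74),(655,240),(568,288)]),.056)
print("box screws",q.mean(0),ang(q[0]-q[3]),ang(q[1]-q[2]),ang(q[0]-q[1]))
q=onz(c,B([(461,118),(575,50),(685,247),(562,312)]),.056);print("box quad",q.mean(0),np.linalg.norm(q-np.roll(q,1,0),axis=1),ang(q[0]-q[3]),ang(q[1]-q[2]))
q=onz(s,S2([(608,91),(630,50),(754,70),(736,111)]),.056);print("box side",q.mean(0),q)
P=onz(c,A([(40,318),(330,297),(348,490),(53,516)]),.008);print("plate",P,ang(P[0]-P[3]),ang(P[1]-P[2]),ang(P[0]-P[1]),P.mean(0), np.linalg.norm(P-np.roll(P,1,0),axis=1))
P=onz(s,S([(30,405),(275,218),(508,318),(290,505)]),.008);print("plate side",P,P.mean(0))
g=onz(c,A([(118,340),(129,479)]),.018);print("guides",g,g.mean(0),ang(g[0]-g[1]))
g=onz(s,S([(140,343),(300,420)]),.016);print("guides side",g,g.mean(0),ang(g[0]-g[1]))
print("hub",onz(c,A([(298,393)]),.08), onz(c,A([(298,393)]),.07))
h=onz(c,A([(284,142),(288,248)]),.072);print("handle ends top",h,ang(h[0]-h[1]))
print("jaw edges fixed",onz(c,A([(85,362),(92,463)]),.030),"mov",onz(c,A([(167,361),(174,450)]),.030))
```

```text
box screws [0.44   0.1613 0.056 ] 29.223531197611354 28.566244153523918 118.37528588698177
box quad [0.4398 0.1603 0.056 ] [0.0578 0.035  0.0597 0.0365] 28.281600443426615 29.78280583656329
box side [0.4422 0.1587 0.056 ] [[0.458  0.183  0.056 ]
 [0.4703 0.1591 0.056 ]
 [0.4264 0.1348 0.056 ]
 [0.414  0.158  0.056 ]]
plate [[ 0.5347 -0.0091  0.008 ]
 [ 0.5461 -0.1706  0.008 ]
 [ 0.4392 -0.1788  0.008 ]
 [ 0.4255 -0.016   0.008 ]] 3.598458349077759 4.399517832690864 94.03441615890834 [ 0.4864 -0.0936  0.008 ] [0.1094 0.1618 0.1072 0.1633]
plate side [[ 0.5341 -0.0061  0.008 ]
 [ 0.5522 -0.173   0.008 ]
 [ 0.4391 -0.1782  0.008 ]
 [ 0.4237 -0.0242  0.008 ]] [ 0.4873 -0.0954  0.008 ]
guides [[ 0.5217 -0.0519  0.018 ]
 [ 0.4457 -0.0574  0.018 ]] [ 0.4837 -0.0546  0.018 ] 4.163207189356808
guides side [[ 0.524  -0.0568  0.016 ]
 [ 0.4477 -0.0589  0.016 ]] [ 0.4859 -0.0579  0.016 ] 1.622651900428695
hub [[ 0.4897 -0.142   0.08  ]] [[ 0.4901 -0.1434  0.07  ]]
handle ends top [[ 0.6226 -0.1378  0.072 ]
 [ 0.5662 -0.139   0.072 ]] 1.2111031841079651
jaw edges fixed [[ 0.5089 -0.0333  0.03  ]
 [ 0.4543 -0.0368  0.03  ]] mov [[ 0.5094 -0.0778  0.03  ]
 [ 0.4612 -0.0812  0.03  ]]
```

```bash
cat >> h.py <<'E'
from scipy.spatial.transform import Rotation as R
def go(pts,zdir=None):
    """shifts (units of 12 cm) to successive points in present tool axes, then turn about tool y"""
    s=get_state();r=R.from_quat(s["tcp_rot"]);p=s["eef_pos"]
    np.set_printoptions(precision=4,suppress=True)
    print("pos",p,"zyaw",np.degrees(np.arctan2(*r.as_matrix()[1::-1,2])),"F",s["contact_force"],"op",s["opening"],"t",s["time"]);print(r.as_matrix())
    for q in pts:
        q=np.array(q);print("to",q,"shift",r.inv().apply(q-p)/.12);p=q
    if zdir is not None:
        d=(zdir-np.degrees(np.arctan2(*r.as_matrix()[1::-1,2]))+90)%180-90
        print("turn world deg",d,"unit vec tool",(r.inv()).apply([0,0,d/360]))
E
python3 -c "
from h import *
go([(.5,-.3,.2),(.5,-.05,.2),(.441,.160,.16),(.441,.16,.04)],119)"
```

```text
pos [ 0.2166 -0.6391  0.2449] zyaw -71.27873598770357 F [-0.675   0.9478  0.4187] op 0.99581269940855 t 0.3
[[-0.9471 -0.0001  0.321 ]
 [-0.321   0.0007 -0.9471]
 [-0.0001 -1.     -0.0007]]
to [ 0.5 -0.3  0.2] shift [-3.1432  0.3756 -1.9179]
to [ 0.5  -0.05  0.2 ] shift [-0.6687  0.0015 -1.9731]
to [0.441 0.16  0.16 ] shift [-0.096   0.3347 -1.815 ]
to [0.441 0.16  0.04 ] shift [0.0001 1.     0.0007]
turn world deg 10.278735987703556 unit vec tool [-0.     -0.0286 -0.    ]
```

Request:
send_rows([
  [[-0.262,0.031,-0.16],[0,0,0]],
  [[-0.262,0.031,-0.16],[0,0,0]],
  [[-0.262,0.031,-0.16],[0,0,0]],
  [[-0.262,0.031,-0.16],[0,0,0]],
  [[-0.262,0.031,-0.16],[0,0,0]],
  [[-0.262,0.031,-0.16],[0,0,0]],
  [[-0.262,0.031,-0.16],[0,0,0]],
  [[-0.262,0.031,-0.16],[0,0,0]],
  [[-0.262,0.031,-0.16],[0,0,0]],
  [[-0.262,0.031,-0.16],[0,0,0]],
  [[-0.262,0.031,-0.16],[0,0,0]],
  [[-0.262,0.035,-0.16],[0,0,0]],
], gripper=0.0)

```text
time: 1.5
eef_pos: [0.5009, -0.2987, 0.2003]
tcp_rot: [0.115, -0.698, 0.698, -0.115]
contact_force: [0.6, 0.1, 0.3]
opening: 0.998
```

Request:
send_rows([
  [[-0.11,0,-0.33],[0,0,0]],
  [[-0.11,0,-0.33],[0,0,0]],
  [[-0.11,0,-0.33],[0,0,0]],
  [[-0.11,0,-0.33],[0,0,0]],
  [[-0.11,0,-0.33],[0,0,0]],
  [[-0.11,0,-0.33],[0,0,0]],
  [[-0.02,0.067,-0.363],[0,0,0]],
  [[-0.02,0.067,-0.363],[0,0,0]],
  [[-0.02,0.067,-0.363],[0,0,0]],
  [[-0.02,0.067,-0.363],[0,0,0]],
  [[-0.02,0.067,-0.363],[0,-0.0143,0]],
  [[0,0,0],[0,-0.0143,0]],
])

```text
time: 2.7
eef_pos: [0.4376, 0.1644, 0.1587]
tcp_rot: [-0.181, 0.684, -0.683, 0.18]
contact_force: [-0.3, -0.2, 0.4]
opening: 1.003
```

```bash
python3 -c "
from h import *
go([(.441,.160,.16),(.441,.16,.04)],119)"
```

```text
pos [0.4376 0.1644 0.1587] zyaw -60.43155165462901 F [-0.3409 -0.2037  0.4458] op 1.0030274265025583 t 2.7
[[-0.8698 -0.0029  0.4935]
 [-0.4935  0.0009 -0.8698]
 [ 0.0021 -1.     -0.0023]]
to [0.441 0.16  0.16 ] shift [-0.0068 -0.0108  0.0459]
to [0.441 0.16  0.04 ] shift [-0.0021  1.      0.0023]
turn world deg -0.5684483453709959 unit vec tool [-0.      0.0016  0.    ]
```

Request:
send_rows([
  [[-0.007,0,0.046],[0,0.0016,0]],
  [[0,0.2,0],[0,0,0]],
  [[0,0.2,0],[0,0,0]],
  [[0,0.2,0],[0,0,0]],
  [[0,0.1,0],[0,0,0]],
  [[0,0.1,0],[0,0,0]],
  [[0,0.1,0],[0,0,0]],
  [[0,0.09,0],[0,0,0]],
  [[0,0,0],[0,0,0]],
  [[0,0,0],[0,0,0]],
])

```text
time: 3.7
eef_pos: [0.4438, 0.1563, 0.0413]
tcp_rot: [-0.174, 0.685, -0.685, 0.174]
contact_force: [-0.0, -0.4, 0.8]
opening: 1.001
```

```bash
python3 -c "
from h import *
go([(.441,.16,.04)],119)
s=read_camera('side');t=read_camera('top')
im=np.zeros((480,800,3),np.uint8)
im[:,:400]=cv2.resize(s['img'][220:340,250:350],None,fx=4,fy=4);im[:,400:]=cv2.resize(t['img'][230:350,200:300],None,fx=4,fy=4)
cv2.imwrite('pics/g1.png',im)"
```

```text
pos [0.4438 0.1563 0.0413] zyaw -61.56168902843622 F [-0.0028 -0.3771  0.7618] op 1.000724642627826 t 3.7
[[-0.8793  0.      0.4762]
 [-0.4762  0.     -0.8793]
 [-0.0001 -1.     -0.    ]]
to [0.441 0.16  0.04 ] shift [ 0.0059  0.0106 -0.0386]
turn world deg 0.5616890284362057 unit vec tool [-0.     -0.0016 -0.    ]
```

View pics/g1.png

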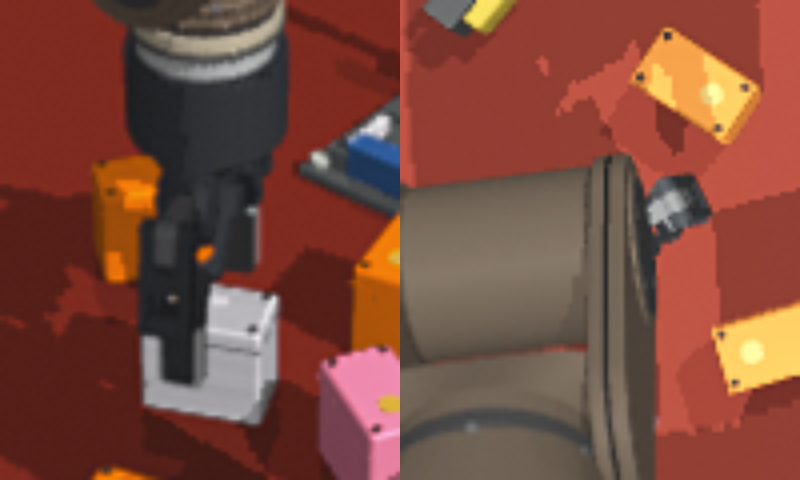

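The side view shows the fingers straddling the silver box with nothing touched. I'll centre and close.

Request:
send_rows([
  [[0.006,0.01,-0.038],[0,-0.0016,0]],
  [[0,0,0],[0,0,0]],
  [[0,0,0],[0,0,0]],
])

```text
time: 4.1
eef_pos: [0.4408, 0.1601, 0.0402]
tcp_rot: [0.177, -0.684, 0.685, -0.177]
contact_force: [-0.3, -0.1, 0.9]
opening: 1.007
```

Request:
send_rows([
  [[0,0,0],[0,0,0]],
  [[0,0,0],[0,0,0]],
  [[0,0,0],[0,0,0]],
  [[0,0,0],[0,0,0]],
  [[0,0,0],[0,0,0]],
  [[0,0,0],[0,0,0]],
  [[0,0,0],[0,0,0]],
  [[0,0,0],[0,0,0]],
  [[0,0,0],[0,0,0]],
  [[0,0,0],[0,0,0]],
], gripper=1.0, grip_force=45)

```text
time: 5.1
eef_pos: [0.4411, 0.1599, 0.0402]
tcp_rot: [0.177, -0.685, 0.685, -0.177]
contact_force: [0.1, 0.3, 2.3]
opening: 0.417
```

```bash
python3 -c "
from h import *
go([(.441,.160,.16),(.4845,-.0577,.16)],94.1)"
```

```text
pos [0.4411 0.1599 0.0402] zyaw -60.9808751516332 F [0.105  0.3426 2.278 ] op 0.4170600550851562 t 5.1
[[-0.8745  0.0005  0.4851]
 [-0.4851  0.0001 -0.8745]
 [-0.0005 -1.      0.0002]]
to [0.441 0.16  0.16 ] shift [-0.0003 -0.9984 -0.0008]
to [ 0.4845 -0.0577  0.16  ] shift [0.5631 0.0001 1.7623]
turn world deg -24.919124848366806 unit vec tool [ 0.      0.0692 -0.    ]
```

Request:
send_rows([
  [[0,-0.08,0],[0,0,0]],
  [[0,-0.15,0],[0,0,0]],
  [[0,-0.2,0],[0,0,0]],
  [[0,-0.2,0],[0,0,0]],
  [[0,-0.2,0],[0,0,0]],
  [[0,-0.17,0],[0,0,0]],
  [[0,0,0],[0,0.0173,0]],
  [[0,0,0],[0,0.0173,0]],
  [[0,0,0],[0,0.0173,0]],
  [[0,0,0],[0,0.0173,0]],
  [[0,0,0],[0,0,0]],
  [[0,0,0],[0,0,0]],
])

```text
time: 6.3
eef_pos: [0.4402, 0.1598, 0.1596]
tcp_rot: [0.027, -0.707, 0.707, -0.026]
contact_force: [0.6, 0.6, -2.6]
opening: 0.418
```

```bash
python3 -c "
from h import *
go([(.4845,-.0577,.16)],94.1)"
```

```text
pos [0.4402 0.1598 0.1596] zyaw -85.76149072331629 F [ 0.5792  0.5853 -2.5558] op 0.4176381846496087 t 6.3
[[-0.9973 -0.0012  0.0739]
 [-0.0739 -0.0001 -0.9973]
 [ 0.0012 -1.      0.    ]]
to [ 0.4845 -0.0577  0.16  ] shift [-0.2338 -0.0032  1.8349]
turn world deg -0.1385092766837488 unit vec tool [-0.      0.0004 -0.    ]
```

Request:
send_rows([
  [[-0.0234,0,0.1835],[0,0.0004,0]],
  [[-0.0234,0,0.1835],[0,0,0]],
  [[-0.0234,0,0.1835],[0,0,0]],
  [[-0.0234,0,0.1835],[0,0,0]],
  [[-0.0234,0,0.1835],[0,0,0]],
  [[-0.0234,0.05,0.1835],[0,0,0]],
  [[-0.0234,0.08,0.1835],[0,0,0]],
  [[-0.0234,0.1,0.1835],[0,0,0]],
  [[-0.0234,0.1,0.1835],[0,0,0]],
  [[-0.0234,0.05,0.1835],[0,0,0]],
  [[0,0,0],[0,0,0]],
  [[0,0,0],[0,0,0]],
])

```text
time: 7.5
eef_pos: [0.4839, -0.0579, 0.1142]
tcp_rot: [-0.025, 0.707, -0.706, 0.024]
contact_force: [-1.0, -0.2, -2.1]
opening: 0.413
```

```bash
python3 -c "
from h import *
go([(.4845,-.0577,.12),(.4845,-.0577,.0485)],94.1)
s=read_camera('side');t=read_camera('top')
im=np.zeros((520,800,3),np.uint8)
im[:,:400]=cv2.resize(s['img'][160:290,320:420],None,fx=4,fy=4,interpolation=2);im[:,400:]=cv2.resize(t['img'][190:320,310:410],None,fx=4,fy=4,interpolation=2)
cv2.imwrite('pics/g2.png',im)"
```

```text
pos [ 0.4839 -0.0579  0.1142] zyaw -86.04602509521486 F [-0.9747 -0.217  -2.0819] op 0.4125622264487569 t 7.5
[[-0.9976 -0.0009  0.069 ]
 [-0.069   0.0008 -0.9976]
 [ 0.0009 -1.     -0.0009]]
to [ 0.4845 -0.0577  0.12  ] shift [-0.0052 -0.0482 -0.0009]
to [ 0.4845 -0.0577  0.0485] shift [-0.0005  0.5958  0.0005]
turn world deg 0.14602509521483853 unit vec tool [ 0.     -0.0004 -0.    ]
```

View pics/g2.png

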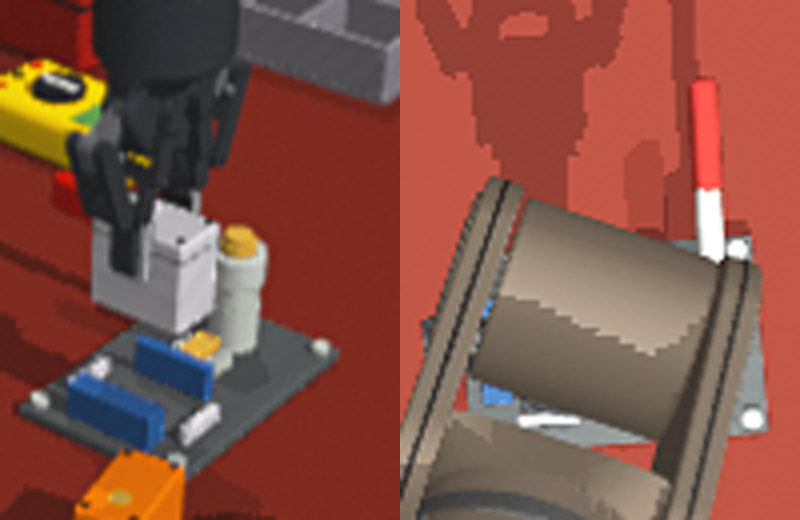

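```bash
python3 -c "
from h import *
s=read_camera('side')
go([(.4845,-.0577,.0485)],94.1)
z=get_state()['eef_pos'][2]-.0402
S=lambda p:(np.float64(p)+.5)/4-.5+[320,160]
q=onz(s,S([(93,302),(180,333),(215,297)]),z);print(q,(q[0]+q[2])/2,np.linalg.norm(np.diff(q,axis=0),axis=1))
c=np.array([.4845,-.0577,z]);a=np.radians(4.1);x=np.array([np.cos(a),np.sin(a),0]);y=np.array([-np.sin(a),np.cos(a),0])
print((proj(s,[c+.03*x+.018*y,c-.03*x+.018*y,c-.03*x-.018*y])-[320,160]+.5)*4-.5)
"
```

```text
pos [ 0.4841 -0.0571  0.1147] zyaw -85.95370973596613 F [-0.0195 -0.0717 -2.1162] op 0.41377272672740123 t 7.65
[[-0.9975  0.0003  0.0706]
 [-0.0706  0.0002 -0.9975]
 [-0.0003 -1.     -0.0001]]
to [ 0.4845 -0.0577  0.0485] shift [-0.0028  0.5517  0.0054]
turn world deg 0.05370973596609474 unit vec tool [-0.     -0.0001 -0.    ]
[[ 0.5108 -0.0391  0.0745]
 [ 0.4563 -0.0477  0.0745]
 [ 0.4655 -0.0894  0.0745]] [ 0.4882 -0.0642  0.0745] [0.0552 0.0427]
[[ 88.0553 301.4723]
 [177.4598 339.369 ]
 [215.5503 311.619 ]]
```

```bash
python3 -c "
from h import *
s=read_camera('side')
z=get_state()['eef_pos'][2]-.0402
c=np.array([.4841,-.0571,z]);a=np.radians(4.05);x=np.array([np.cos(a),np.sin(a),0]);y=np.array([-np.sin(a),np.cos(a),0]);h=np.array([0,0,.056])
P=[c+.03*x+.018*y,c-.03*x+.018*y,c-.03*x-.018*y];P+=[p+h for p in P]
im=cv2.resize(s['img'][200:255,335:390],None,fx=10,fy=10,interpolation=2)
for p in proj(s,P): cv2.drawMarker(im,tuple(int(v) for v in (p-[335,200]+.5)*10),(0,255,0),0,14,1)
cv2.imwrite('pics/g3.png',im)"
```

```text
(no output)
```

View pics/g3.png

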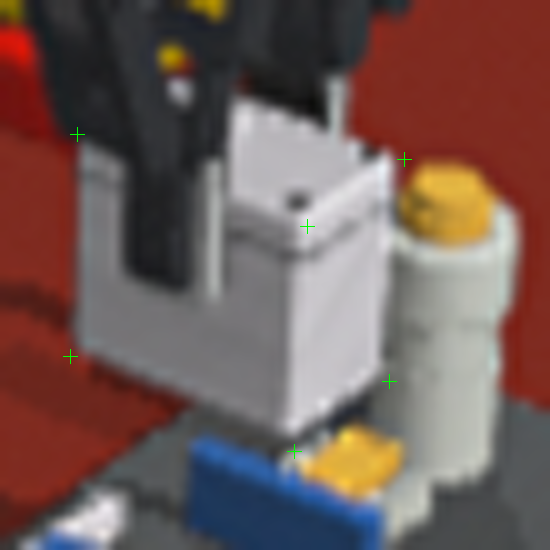

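Measured box corners sit within about 1.2 px of the predicted ones. That's consistent with the side camera's known bias, so the box is well centred in the grip. I'll lower it.

Request:
send_rows([
  [[-0.003,0.08,0.003],[0,0,0]],
  [[0,0.08,0],[0,0,0]],
  [[0,0.08,0],[0,0,0]],
  [[0,0.06,0],[0,0,0]],
  [[0,0.06,0],[0,0,0]],
  [[0,0.05,0],[0,0,0]],
  [[0,0.04,0],[0,0,0]],
  [[0,0.03,0],[0,0,0]],
  [[0,0.03,0],[0,0,0]],
  [[0,0.02,0],[0,0,0]],
  [[0,0,0],[0,0,0]],
  [[0,0,0],[0,0,0]],
])

```text
time: 8.9
eef_pos: [0.4847, -0.0582, 0.051]
tcp_rot: [0.024, -0.707, 0.707, -0.025]
contact_force: [0.2, -0.4, -0.7]
opening: 0.418
```

```bash
python3 -c "
from h import *
go([(.4845,-.0577,.048)],94.1)"
```

```text
pos [ 0.4847 -0.0582  0.051 ] zyaw -86.0345933806057 F [ 0.2076 -0.4466 -0.6607] op 0.4176097817956458 t 8.9
[[-0.9976  0.0003  0.0692]
 [-0.0692 -0.0001 -0.9976]
 [-0.0003 -1.      0.0001]]
to [ 0.4845 -0.0577  0.048 ] shift [ 0.0011  0.0246 -0.0043]
turn world deg 0.13459338060567916 unit vec tool [-0.     -0.0004  0.    ]
```

Request:
send_rows([
  [[0,0.008,0],[0,0,0]],
  [[0,0.008,0],[0,0,0]],
  [[0,0.006,0],[0,0,0]],
  [[0,0,0],[0,0,0]],
  [[0,0,0],[0,0,0]],
])

```text
time: 9.4
eef_pos: [0.4846, -0.0582, 0.0482]
tcp_rot: [0.024, -0.707, 0.707, -0.025]
contact_force: [0.4, 0.2, -2.2]
opening: 0.411
```

Request:
send_rows([
  [[0,0.006,0],[0,0,0]],
  [[0,0.004,0],[0,0,0]],
  [[0,0,0],[0,0,0]],
  [[0,0,0],[0,0,0]],
])

```text
time: 9.8
eef_pos: [0.4846, -0.0582, 0.0482]
tcp_rot: [-0.025, 0.707, -0.707, 0.024]
contact_force: [-4.0, 2.1, 6.8]
opening: 0.416
```

Floor contact felt (the force rose while z stayed put). Releasing.

Request:
send_rows([
  [[0,-0.006,0],[0,0,0]],
  [[0,0,0],[0,0,0]],
  [[0,0,0],[0,0,0]],
  [[0,0,0],[0,0,0]],
  [[0,0,0],[0,0,0]],
  [[0,0,0],[0,0,0]],
], gripper=0.25)

```text
time: 10.4
eef_pos: [0.4845, -0.0582, 0.0476]
tcp_rot: [-0.024, 0.707, -0.707, 0.024]
contact_force: [0.1, -0.1, -0.0]
opening: 0.749
```

Request:
send_rows([
  [[0,-0.06,0],[0,0,0]],
  [[0,-0.1,0],[0,0,0]],
  [[0,-0.2,0],[0,0,0]],
  [[0,-0.3,0],[0,0,0]],
  [[0,-0.3,0],[0,0,0]],
  [[0,-0.3,0],[0,0,0]],
  [[0,0,0],[0,0,0]],
])

```text
time: 11.1
eef_pos: [0.4881, -0.0593, 0.2066]
tcp_rot: [0.02, -0.705, 0.708, -0.029]
contact_force: [0.6, 0.0, 0.1]
opening: 0.75
```

```bash
python3 -c "
from h import *
go([(.65,-.06,.20)],94.1)
"
```

```text
pos [ 0.4881 -0.0593  0.2066] zyaw -86.02741031926817 F [0.5886 0.0376 0.104 ] op 0.7504191680108759 t 11.1
[[-0.9975  0.0131  0.0693]
 [-0.0693 -0.0044 -0.9976]
 [-0.0127 -0.9999  0.0053]]
to [ 0.65 -0.06  0.2 ] shift [-1.3449  0.0726  0.0992]
turn world deg 0.12741031926816504 unit vec tool [-0.     -0.0004  0.    ]
```

```bash
python3 -c "
from h import *
print(get_state()['qpos'])
go([(.594,-.10,.20)],None)
s=read_camera('side')
cv2.imwrite('pics/n1.png',cv2.resize(s['img'][200:280,320:410],None,fx=7,fy=7,interpolation=2))
"
```

```text
[-3.27559035e-01 -9.60891164e-02  2.06202038e+00  4.20564737e-05
  1.16187312e+00  1.17385236e+00]
pos [ 0.4881 -0.0593  0.2066] zyaw -86.02741031926817 F [0.5886 0.0376 0.104 ] op 0.7504191680108759 t 11.1
[[-0.9975  0.0131  0.0693]
 [-0.0693 -0.0044 -0.9976]
 [-0.0127 -0.9999  0.0053]]
to [ 0.594 -0.1    0.2  ] shift [-0.8562  0.068   0.3994]
```

View pics/n1.png

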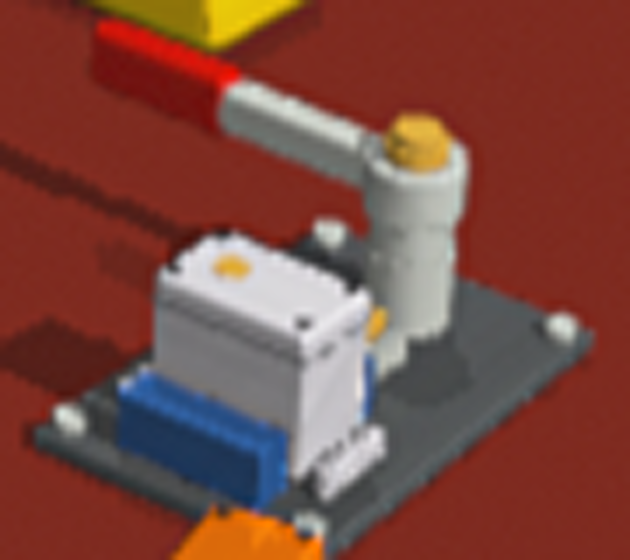

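The side view shows the box seated upright between the blue jaws and inside the end guides, with the lever still open. Now I'll shut the gripper and go behind the handle.

Request:
send_rows([
  [[-0.214,0,0.1],[0,0,0]],
  [[-0.214,0,0.1],[0,0,0]],
  [[-0.214,0,0.1],[0,0,0]],
  [[-0.214,0,0.1],[0,0,0]],
  [[0,0,0],[0,0,0]],
], gripper=1.0)

```text
time: 11.65
eef_pos: [0.5918, -0.1, 0.1977]
tcp_rot: [-0.024, 0.707, -0.707, 0.024]
contact_force: [0.8, -0.6, 0.5]
opening: 0.002
```

Request:
send_rows([
  [[0,0,0],[0,-0.022,0]],
  [[0,0,0],[0,-0.022,0]],
  [[0,0,0],[0,-0.022,0]],
  [[0,0,0],[0,-0.022,0]],
  [[0,0,0],[0,-0.022,0]],
  [[0,0,0],[0,-0.022,0]],
  [[0,0,0],[0,-0.022,0]],
  [[0,0,0],[0,-0.022,0]],
  [[0,0,0],[0,-0.022,0]],
  [[0,0,0],[0,-0.022,0]],
  [[0,0,0],[0,-0.019,0]],
  [[0,0,0],[0,0,0]],
])

```text
time: 12.85
eef_pos: [0.589, -0.0984, 0.198]
tcp_rot: [-0.5, 0.501, -0.499, 0.5]
contact_force: [-0.2, -0.2, 0.0]
opening: -0.004
```

```bash
python3 -c "
from h import *
go([(.594,-.10,.20),(.594,-.1,.06)],2)
print(get_state()['qpos'])
t=read_camera('top')
cv2.imwrite('pics/n2.png',cv2.resize(t['img'][190:310,310:430],None,fx=5,fy=5,interpolation=2))
h=cv2.cvtColor(t['img'],cv2.COLOR_BGR2HSV);m=(((h[...,0]<3)|(h[...,0]>176))&(h[...,1]>185)&(h[...,2]>215)).astype(np.uint8)
m[:180]=0;m[260:]=0;m[:,:370]=0;m[:,400:]=0
y,x=np.nonzero(m);print(len(x),x.mean(),y.mean(),x.min(),x.max(),y.min(),y.max())
p=np.c_[x,y];q=onz(t,p,.072);v=np.linalg.svd(q-q.mean(0))[2][0];print(q.mean(0),v,q.min(0),q.max(0))
"
```

```text
pos [ 0.589  -0.0984  0.198 ] zyaw 0.0025266868438494866 F [-0.1794 -0.2417  0.0123] op -0.004490633008672969 t 12.85
[[ 0.     -0.0022  1.    ]
 [-1.      0.0008  0.    ]
 [-0.0008 -1.     -0.0022]]
to [ 0.594 -0.1    0.2  ] shift [ 0.0133 -0.0169  0.0413]
to [ 0.594 -0.1    0.06 ] shift [0.0009 1.1667 0.0026]
turn world deg 1.9974733131561493 unit vec tool [-0.     -0.0055 -0.    ]
[-0.3353  0.161   1.8144  0.      1.1686 -0.3353]<string>:9: RuntimeWarning: Mean of empty slice.
  ret = ret.dtype.type(ret / rcount)
Traceback (most recent call last):
ValueError: zero-size array to reduction operation minimum which has no identity
```

View pics/n2.png

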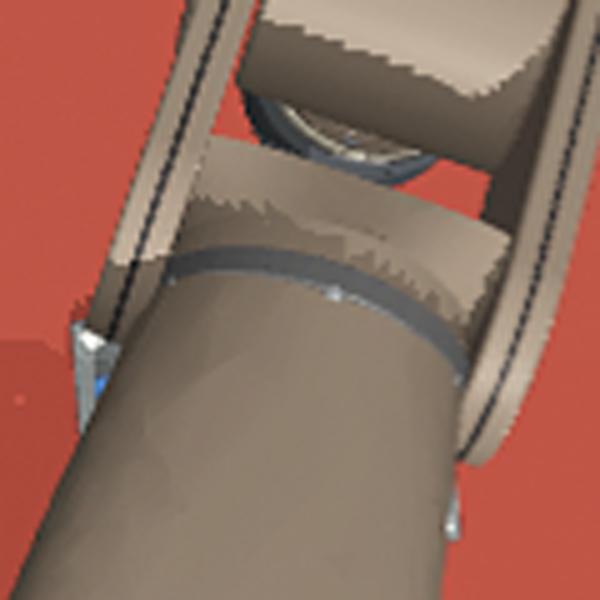

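The arm hides the clamp from the top camera, so I'll use the earlier measurements. Descending on the nest side of the handle.

Request:
send_rows([
  [[-0.02,0,0.04],[0,-0.005,0]],
  [[0,0.25,0],[0,0,0]],
  [[0,0.25,0],[0,0,0]],
  [[0,0.25,0],[0,0,0]],
  [[0,0.2,0],[0,0,0]],
  [[0,0.12,0],[0,0,0]],
  [[0,0.08,0],[0,0,0]],
  [[0,0,0],[0,0,0]],
  [[0,0,0],[0,0,0]],
])

```text
time: 13.8
eef_pos: [0.5959, -0.0968, 0.0619]
tcp_rot: [-0.508, 0.492, -0.493, 0.508]
contact_force: [1.1, -0.5, -1.0]
opening: -0.002
```

```bash
python3 -c "
from h import *
go([(.595,-.117,.06)],2)
"
```

```text
pos [ 0.5959 -0.0968  0.0619] zyaw 1.802605751042315 F [ 1.1389 -0.4909 -1.0179] op -0.0018111568414453001 t 13.8
[[ 0.0315  0.0016  0.9995]
 [-0.9995 -0.0005  0.0315]
 [ 0.0006 -1.      0.0016]]
to [ 0.595 -0.117  0.06 ] shift [ 0.1683  0.0161 -0.0132]
turn world deg 0.19739424895767854 unit vec tool [ 0.     -0.0005  0.    ]
```

Request:
send_rows([
  [[0.05,0.012,-0.01],[0,0,0]],
  [[0.05,0,0],[0,0,0]],
  [[0.05,0,0],[0,0,0]],
  [[0.01,0,0],[0,0,0]],
  [[0,0,0],[0,0,0]],
])

```text
time: 14.3
eef_pos: [0.5946, -0.1163, 0.0597]
tcp_rot: [-0.508, 0.492, -0.492, 0.508]
contact_force: [-0.1, 0.2, 0.1]
opening: -0.001
```

Request:
send_rows([
  [[0.01,0,0],[0,0,0]],
  [[0.01,0,0],[0,0,0]],
  [[0.01,0,0],[0,0,0]],
  [[0,0,0],[0,0,0]],
])

```text
time: 14.7
eef_pos: [0.5946, -0.1194, 0.0594]
tcp_rot: [0.508, -0.492, 0.492, -0.508]
contact_force: [0.2, -0.4, 0.6]
opening: 0.001
```

Request:
send_rows([
  [[0.01,0,0],[0,0,0]],
  [[0.01,0,0],[0,0,0]],
  [[0.01,0,0],[0,0,0]],
  [[0,0,0],[0,0,0]],
])

```text
time: 15.1
eef_pos: [0.5948, -0.1225, 0.0594]
tcp_rot: [-0.507, 0.492, -0.492, 0.508]
contact_force: [0.1, 2.6, -0.4]
opening: -0.001
```

Contact is at about y = -0.122 (2.6 N). I'll sweep the lever as a rigid rotation about the pivot, 3° per row.

Request:
send_rows([
  [[0.0462,0,0.006],[0,0.00833,0]],
  [[0.0462,0,0.006],[0,0.00833,0]],
  [[0.0462,0,0.006],[0,0.00833,0]],
  [[0.0462,0,0.006],[0,0.00833,0]],
  [[0.0462,0,0.006],[0,0.00833,0]],
  [[0.0462,0,0.006],[0,0.00833,0]],
])

```text
time: 15.7
eef_pos: [0.5964, -0.1558, 0.0596]
tcp_rot: [0.423, -0.566, 0.566, -0.425]
contact_force: [1.8, 2.4, -0.5]
opening: -0.002
```

```bash
cat >> h.py <<'E'
def lev(piv=(.490,-.1425)):
    s=get_state();M=R.from_quat(s["tcp_rot"]).as_matrix();p=s["eef_pos"];r=p[:2]-piv
    np.set_printoptions(precision=4,suppress=True)
    rl=np.r_[r,0]@M
    print("t",s["time"],"pos",p,"x yaw",np.degrees(np.arctan2(M[1,0],M[0,0])),"r tool",rl,"bar ang est",np.degrees(np.arctan2(r[1],r[0])-np.arcsin(.018/np.hypot(*r))),"F tool",s["contact_force"]@M, "op",s["opening"])
E
python3 -c "
from h import *
lev()"
```

```text
t 15.7 pos [ 0.5964 -0.1558  0.0596] x yaw -106.32045093795608 r tool [-0.0171  0.0002  0.1058] bar ang est -16.806077689114183 F tool [-2.8146  0.4853  1.0161] op -0.0020521214035245728
```

Request:
send_rows([
  [[0.0462,0,0.006],[0,0.00833,0]],
  [[0.0462,0,0.006],[0,0.00833,0]],
  [[0.0462,0,0.006],[0,0.00833,0]],
  [[0.0462,0,0.006],[0,0.00833,0]],
  [[0.0462,0,0.006],[0,0.00833,0]],
  [[0.0462,0,0.006],[0,0.00833,0]],
  [[0.0462,0,0.006],[0,0.00833,0]],
  [[0.0462,0,0.006],[0,0.00833,0]],
  [[0.0462,0,0.006],[0,0.00833,0]],
  [[0.0462,0,0.006],[0,0.00833,0]],
  [[0.0462,0,0.006],[0,0.00833,0]],
  [[0.0462,0,0.006],[0,0.00833,0]],
])

```text
time: 16.9
eef_pos: [0.5687, -0.2161, 0.0599]
tcp_rot: [0.227, -0.669, 0.67, -0.229]
contact_force: [3.7, 2.3, -1.3]
opening: 0.001
```

```bash
python3 -c "
from h import *
lev()"
```

```text
t 16.9 pos [ 0.5687 -0.2161  0.0599] x yaw -142.3222457452173 r tool [-0.0173  0.0003  0.1064] bar ang est -52.687437690552734 F tool [-4.3332  1.326   0.4828] op 0.0011915577087303606
```

Request:
send_rows([
  [[0.0462,0,0.006],[0,0.00833,0]],
  [[0.0462,0,0.006],[0,0.00833,0]],
  [[0.0462,0,0.006],[0,0.00833,0]],
  [[0.0308,0,0.0045],[0,0.00556,0]],
  [[0.0154,0,0.002],[0,0.00278,0]],
  [[0.0154,0,0.002],[0,0.00278,0]],
  [[0.0154,0,0.002],[0,0.00278,0]],
])

```text
time: 17.6
eef_pos: [0.5481, -0.233, 0.0598]
tcp_rot: [0.145, -0.691, 0.692, -0.146]
contact_force: [5.2, 0.2, -0.6]
opening: 0.002
```

```bash
python3 -c "
from h import *
lev()"
```

```text
t 17.6 pos [ 0.5481 -0.233   0.0598] x yaw -156.22535094117788 r tool [-0.0167  0.0002  0.1063] bar ang est -66.93385094085181 F tool [-4.8033  0.6452  1.8821] op 0.0015224558542247112
```

Request:
send_rows([
  [[0.0154,0,0.0025],[0,0.00278,0]],
  [[0.0154,0,0.0025],[0,0.00278,0]],
  [[0.0154,0,0.0025],[0,0.00278,0]],
  [[0.0154,0,0.0025],[0,0.00278,0]],
  [[0.0154,0,0.0025],[0,0.00278,0]],
  [[0,0,0],[0,0,0]],
])

```text
time: 18.2
eef_pos: [0.5395, -0.2379, 0.0597]
tcp_rot: [0.115, -0.697, 0.698, -0.116]
contact_force: [5.5, -1.3, -0.1]
opening: -0.0
```

```bash
python3 -c "
from h import *
lev()"
```

```text
t 18.2 pos [ 0.5395 -0.2379  0.0597] x yaw -161.21292305805824 r tool [-0.0162  0.0001  0.1063] bar ang est -72.19998372284903 F tool [-4.8274  0.1221  3.0104] op -6.136484634796757e-05
```

Request:
send_rows([
  [[0.006,0,0.001],[0,0.001,0]],
  [[0.006,0,0.001],[0,0.001,0]],
  [[0.005,0,0.001],[0,0.001,0]],
  [[0,0,0],[0,0,0]],
])

```text
time: 18.6
eef_pos: [0.5379, -0.2387, 0.0596]
tcp_rot: [0.109, -0.698, 0.699, -0.109]
contact_force: [4.9, -1.2, -0.7]
opening: -0.002
```

Request:
send_rows([
  [[0.006,0,0.001],[0,0.001,0]],
  [[0.006,0,0.001],[0,0.001,0]],
  [[0.005,0,0.001],[0,0.001,0]],
  [[0,0,0],[0,0,0]],
])

```text
time: 19.0
eef_pos: [0.536, -0.2397, 0.0596]
tcp_rot: [0.102, -0.699, 0.7, -0.103]
contact_force: [5.2, -0.2, -0.3]
opening: -0.002
```

Request:
send_rows([
  [[0.006,0,0.001],[0,0.001,0]],
  [[0.006,0,0.001],[0,0.001,0]],
  [[0.005,0,0.001],[0,0.001,0]],
  [[0,0,0],[0,0,0]],
])

```text
time: 19.4
eef_pos: [0.5342, -0.2405, 0.0596]
tcp_rot: [0.096, -0.7, 0.701, -0.096]
contact_force: [5.0, -0.9, 0.1]
opening: -0.002
```

Request:
send_rows([
  [[0.006,0,0.001],[0,0.001,0]],
  [[0.006,0,0.001],[0,0.001,0]],
  [[0.006,0,0.001],[0,0.001,0]],
  [[0,0,0],[0,0,0]],
])

```text
time: 19.8
eef_pos: [0.5321, -0.2414, 0.0596]
tcp_rot: [0.089, -0.701, 0.702, -0.089]
contact_force: [4.5, -0.1, -0.2]
opening: 0.001
```

Request:
send_rows([
  [[0.006,0,0.001],[0,0.001,0]],
  [[0.006,0,0.001],[0,0.001,0]],
  [[0.006,0,0.001],[0,0.001,0]],
  [[0,0,0],[0,0,0]],
])

```text
time: 20.2
eef_pos: [0.5301, -0.2422, 0.0596]
tcp_rot: [0.083, -0.702, 0.702, -0.083]
contact_force: [5.0, -1.3, -0.3]
opening: -0.001
```

Request:
send_rows([
  [[0.006,0,0.001],[0,0.001,0]],
  [[0.006,0,0.001],[0,0.001,0]],
  [[0.006,0,0.001],[0,0.001,0]],
  [[0,0,0],[0,0,0]],
])

```text
time: 20.6
eef_pos: [0.528, -0.243, 0.0595]
tcp_rot: [0.076, -0.703, 0.703, -0.076]
contact_force: [5.9, -0.6, 0.7]
opening: -0.005
```

Request:
send_rows([
  [[0.006,0,0.001],[0,0.001,0]],
  [[0.006,0,0.001],[0,0.001,0]],
  [[0.006,0,0.001],[0,0.001,0]],
  [[0,0,0],[0,0,0]],
])

```text
time: 21.0
eef_pos: [0.526, -0.2437, 0.0595]
tcp_rot: [-0.069, 0.704, -0.704, 0.069]
contact_force: [5.1, -1.0, -0.5]
opening: -0.002
```

Request:
send_rows([
  [[0.006,0,0.001],[0,0.001,0]],
  [[0.006,0,0.001],[0,0.001,0]],
  [[0.006,0,0.001],[0,0.001,0]],
  [[0,0,0],[0,0,0]],
])

```text
time: 21.4
eef_pos: [0.5239, -0.2444, 0.0595]
tcp_rot: [-0.063, 0.704, -0.704, 0.063]
contact_force: [3.9, -0.0, -0.1]
opening: 0.002
```

```bash
python3 -c "
from h import *
lev()"
```

```text
t 21.4 pos [ 0.5239 -0.2444  0.0595] x yaw -169.8048463952848 r tool [-0.0153 -0.      0.1063] bar ang est -81.27122323068654 F tool [-3.8459  0.1424  0.7347] op 0.0017031116837392135
```

Request:
send_rows([
  [[0.006,0,0.001],[0,0.001,0]],
  [[0.006,0,0.001],[0,0.001,0]],
  [[0.006,0,0.001],[0,0.001,0]],
  [[0,0,0],[0,0,0]],
])

```text
time: 21.8
eef_pos: [0.5217, -0.245, 0.0594]
tcp_rot: [-0.056, 0.705, -0.705, 0.056]
contact_force: [4.6, 0.1, -0.7]
opening: 0.002
```

Request:
send_rows([
  [[0.006,0,0.001],[0,0.001,0]],
  [[0.006,0,0.001],[0,0.001,0]],
  [[0.006,0,0.001],[0,0.001,0]],
  [[0,0,0],[0,0,0]],
])

```text
time: 22.2
eef_pos: [0.5197, -0.2456, 0.0594]
tcp_rot: [-0.05, 0.706, -0.705, 0.049]
contact_force: [4.5, 0.9, 0.1]
opening: -0.004
```

Request:
send_rows([
  [[0.006,0,0.001],[0,0.001,0]],
  [[0.006,0,0.001],[0,0.001,0]],
  [[0.006,0,0.001],[0,0.001,0]],
  [[0,0,0],[0,0,0]],
])

```text
time: 22.6
eef_pos: [0.5177, -0.2462, 0.0594]
tcp_rot: [-0.043, 0.706, -0.706, 0.043]
contact_force: [5.1, 1.0, -1.0]
opening: 0.003
```

Request:
send_rows([
  [[0.006,0,0.001],[0,0.001,0]],
  [[0.006,0,0.001],[0,0.001,0]],
  [[0.006,0,0.001],[0,0.001,0]],
  [[0,0,0],[0,0,0]],
])

```text
time: 23.0
eef_pos: [0.517, -0.2466, 0.0598]
tcp_rot: [-0.034, 0.706, -0.706, 0.037]
contact_force: [9.1, 2.7, -0.4]
opening: 0.004
```

The stop is felt: the force rose to 9 N and the motion fell short of the command. Increasing the lean gently.

Request:
send_rows([
  [[0.004,0,0],[0,0,0]],
  [[0.004,0,0],[0,0,0]],
  [[0,0,0],[0,0,0]],
])

```text
time: 23.3
eef_pos: [0.5168, -0.2466, 0.0601]
tcp_rot: [-0.034, 0.706, -0.706, 0.038]
contact_force: [11.5, 4.0, -1.4]
opening: 0.003
```

```bash
python3 -c "
from h import *
lev()"
```

```text
t 23.3 pos [ 0.5168 -0.2466  0.0601] x yaw -174.210698011627 r tool [-0.0161  0.0001  0.1063] bar ang est -85.22587895255936 F tool [-11.8035   1.436   -2.8481] op 0.003207036792559251
```

Request:
send_rows([
  [[0.005,0,0],[0,0,0]],
  [[0.004,0,0],[0,0,0]],
  [[0,0,0],[0,0,0]],
  [[0,0,0],[0,0,0]],
  [[0,0,0],[0,0,0]],
])

```text
time: 23.8
eef_pos: [0.5164, -0.2467, 0.0603]
tcp_rot: [0.033, -0.706, 0.706, -0.038]
contact_force: [12.5, 4.0, -0.1]
opening: -0.001
```

```bash
python3 -c "
from h import *
lev()"
```

```text
t 23.8 pos [ 0.5164 -0.2467  0.0603] x yaw -174.2325939548754 r tool [-0.0158  0.0002  0.1063] bar ang est -85.41754823748637 F tool [-12.8387   0.1703  -2.7112] op -0.0006043610945665965
```

Request:
send_rows([
  [[0.005,0,0],[0,0,0]],
  [[0.004,0,0],[0,0,0]],
  [[0,0,0],[0,0,0]],
  [[0,0,0],[0,0,0]],
  [[0,0,0],[0,0,0]],
  [[0,0,0],[0,0,0]],
])

```text
time: 24.4
eef_pos: [0.5161, -0.2468, 0.0605]
tcp_rot: [0.032, -0.706, 0.706, -0.039]
contact_force: [15.0, 5.3, -3.5]
opening: 0.001
```

```bash
python3 -c "
from h import *
lev()"
```

```text
t 24.4 pos [ 0.5161 -0.2468  0.0605] x yaw -174.25306543462614 r tool [-0.0155  0.0003  0.1064] bar ang est -85.58842784573291 F tool [-15.4072   3.6527  -3.748 ] op 0.0008879448720500562
```

About 15.5 N now. I'll hold briefly, then back straight off and lift.

Request:
send_rows([
  [[0,0,0],[0,0,0]],
  [[0,0,0],[0,0,0]],
  [[0,0,0],[0,0,0]],
  [[0,0,0],[0,0,0]],
])

```text
time: 24.8
eef_pos: [0.5161, -0.2468, 0.0605]
tcp_rot: [0.032, -0.706, 0.706, -0.039]
contact_force: [15.7, 4.9, -2.9]
opening: 0.002
```

Request:
send_rows([
  [[-0.02,0,0],[0,0,0]],
  [[-0.03,0,0],[0,0,0]],
  [[-0.05,0,0],[0,0,0]],
  [[-0.08,0,0],[0,0,0]],
  [[-0.1,0,0],[0,0,0]],
  [[-0.1,0,0],[0,0,0]],
  [[0,-0.1,0],[0,0,0]],
  [[0,-0.2,0],[0,0,0]],
  [[0,-0.3,0],[0,0,0]],
  [[0,-0.3,0.1],[0,0,0]],
  [[0,0,0.3],[0,0,0]],
  [[0,0,0.3],[0,0,0]],
])

```text
time: 26.0
eef_pos: [0.5675, -0.3274, 0.1712]
tcp_rot: [0.036, -0.705, 0.707, -0.038]
contact_force: [-0.4, 0.2, -0.1]
opening: -0.001
```

Request:
send_rows([
  [[0,0,0.35],[0,0,0]],
  [[0,0,0.35],[0,0,0]],
  [[0,0,0.35],[0,0,0]],
  [[0,0,0.35],[0,0,0]],
  [[0,0,0],[0,0,0]],
  [[0,0,0],[0,0,0]],
])

```text
time: 26.6
eef_pos: [0.583, -0.4943, 0.1674]
tcp_rot: [-0.036, 0.706, -0.706, 0.035]
contact_force: [-0.0, 0.1, -0.5]
opening: -0.001
```

```bash
python3 -c "
from h import *
s=read_camera('side');t=read_camera('top')
im=np.zeros((500,800,3),np.uint8)
im[:,:400]=cv2.resize(s['img'][190:290,330:410],None,fx=5,fy=5,interpolation=2);im[:480,400:]=cv2.resize(t['img'][225:345,320:420],None,fx=4,fy=4,interpolation=2)
cv2.imwrite('pics/e1.png',im)"
```

```text
(no output)
```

View pics/e1.png

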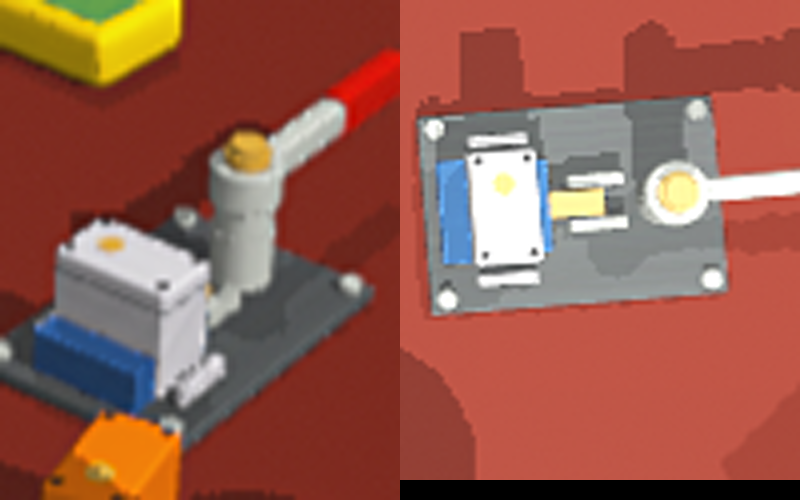

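The box stands upright and centred between the guides, with the moving jaw pressed on it and the lever shut toward nest -y. Handing in.

```bash
python3 -c "
from plant import *
sign_off()"
```

```text
the job is handed in; nothing more can be done
```

The silver box is standing upright in the nest and clamped, the lever is shut at its stop, and the job is handed in; `sign_off()` gave no verdict.

- **Box:** I gripped it across its 36 mm, lowered it until the floor contact was felt, let go and backed off. A picture then showed it seated, with the lever still open.
- **Lever:** I pushed it about 85° clockwise with the shut fingers. At 4–6 N it ran freely, then halted. I leaned on it at about 15–16 N for roughly half a second, backed straight off and lifted clear. The highest reading between steps was about 16 N.
- **Last checks:** The final pictures show the box upright between the end guides, the moving jaw pressed against it, and the lever pointing to nest -y. The arm read zero contact force. The force on the fixed jaw can't be measured here, so I inferred it from the stop being reached.
- **Other things on the bench:** I felt no contact with any of them, but I did not measure their positions again at the end.
- **Disagreement:** The two cameras differed by about 2 mm, within the stated calibration.

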